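# Fold the photomask case's flap over and tuck it under the lip

### The arm

A 6-joint arm with a two-finger parallel gripper is mounted at the origin on the work surface. World frame = base frame: x ahead of the robot, y to its left, z up, the work surface at z = 0. Lengths are in m, angles in rad, forces in N, time in s.
With the tool pointing down it reaches from about 0.375 to 0.9 m from the base axis. Payload 3.1 kg.
Tool frame: the origin (TCP) lies midway between the tips of the shut fingers; the grasp point (between the pads) lies 19 mm behind it; x points along the fingers, y is the direction in which the jaws open and shut, and the axes are right-handed (so a half turn about x gives the same grasp; the last joint's range is limited). The gripper opens to 85 mm and grips with 20 to 120 N. Pads are 22 mm wide; open, the fingers measure 114 mm over their backs; the gripper's body (76 mm by 85 mm) begins 54 mm behind the grasp point. The pads swing forward as they close: fully open they stand 13 mm farther back than shut.
Start: joints at [1.101, 0.527, 1.433, -0, 1.181, -0.178], TCP at [0.179, 0.599, 0.203] pointing down, gripper open.
Joint ranges: [-3.08, 3.08], [-0.75, 2.2], [0.22, 2.44], [-1.43, 4.57], [0, 2.65], [-2.85, 2.85]. Speed limits (rad/s): [2.79, 2.79, 3.14, 3.14, 3.14, 3.14].

### API

Orientations are given as a unit quaternion [x, y, z, w].
In Python, from station import manip gives the robot as it stands.
- The arm moves only by the tool carry_out, never from a script. Its argument "commands" is a list that holds one entry, the list of rows, each a list of 7 numbers: the shift along the tool's x, y, z in units of 25 mm (1.0 is 25 mm), then the turn, a rotation vector about the tool's x, y, z in units of 5 degrees (1.0 is 5 degrees), then the finger opening in mm, from 0 to 85.4. A call has exactly 5 rows; each row is the pose to reach, as a shift and turn from the pose commanded when the call began, along the tool's axes at that moment; what a row does not reach only later rows make up. A row lasts 1/10 s, in which the tool goes at most 50 mm and 8.59 degrees, less where a joint would pass 70% of its speed; a pose out of reach is approached as far as the arm can. A call with a gripper value outside its range is refused whole. The fingers move at their own pace and stop on an object; "force" is the grip in N (left out, the last holds). Time passes only in rows, so rows that repeat a pose let the fingers close, or fill a call up. It gives the time, the measured TCP pose, the force and the opening at its end, in the units of the state.
- manip.sense(): the state, without advancing time (a new reading comes with each control period).
- manip.snapshot(name): name is "scene" or "top" or "wrist"; returns a dict with "image" (420x560x3 uint8, red, green, blue), "fx", "fy", "cx", "cy" (pixels), "rvec" (rotation vector, rad) and "tvec" (3), from world to camera coordinates, as OpenCV has them. Camera axes: x right, y down, z forward; pixel columns grow to the right and rows downward; lengths in m; the calibration is good to about 2 mm. The wrist camera is an equidistant fisheye: a pixel r from the principal point sees the ray r / f radians off the axis. A picture is of the moment at which its call begins. There is no depth.
- manip.sign_off(): hands the job in, once; it reports no verdict.
The state is a dict: "t": time; "q": joint angles; "qd": joint speeds; "tau": joint torques, N m; "tcp_pos": TCP position; "tool_rot": TCP orientation; "force": force on the tool from outside, world axes, zero at the start; "ft_torque": the same for the moment, N m; "finger_gap": opening from 0.0 (shut) to 1.0 (fully open).
Only numpy, scipy, OpenCV 4.12 (cv2) and the standard library are available. Lean on these libraries where they do the work, as an engineer would, in place of code of your own. Each camera call takes 0.05 s, during which the arm holds its last target.

### The job

The retaining flap of the black photomask case stands open. Push it over with the fingertips until it lies flat above the mask, then keep it down and push it along by its rib until its tongue is fully home beneath the retaining lip, so that the flap stays shut by itself when you let go. Press gently, pick nothing up, and leave the mask in its recess and the other things on the bench where they are.

Things in the scene. Friction and masses are not known exactly. Their poses are not given: they have to be found in the camera images.
- case: Black plastic photomask case fixed to the bench: base plate 130 mm (x) by 170 mm (y), 8 mm thick; side walls at x = +-52 to +-60 mm, 16 mm high. Origin: centre of its underside, on the bench; z up. The flap's hinge line runs along the case's x near its +y end; the retaining lip is at its -y end.
- lip_edge (a point): Middle of the lip's lower inner edge, at (0, -55, 28) mm in the case's frame; axes as the case. The lip is a fixed bare aluminium shelf 64 mm wide (x), from y = -80 to -55 mm and z = 28 to 33 mm, on a post at y = -80 to -70 mm; below it is open towards +y.
- flap (a joint): Angle of the white flap about its hinge (rad): 0 level and flat, pointing to the case's -y; pi/2 upright; 1.75 to 2.1 as it stands open, leaning to +y. Range -0.06 to 2.2. A weak spring (about 1 N at mid length) opens it again unless its tongue is under the lip, where it rests at about 0.04. Folded when slid too far, its tongue lands on the lip.
- flap_slide (a joint): How far the hinge with the flap has slid in its slots towards the lip, along the case's -y (m): 0 withdrawn, 0.016 fully home (end stop). Starts at 0 to 0.003; stiff: about 4 N moves it and it stays where it is left. Below 0.006 the tongue clears the lip when folded down; at 0.016 it is 9 mm under the lip.
- hinge_mid (a point): Middle of the hinge line, 22 mm above the bench, at (0, 52 mm - flap_slide, 22 mm) in the case's frame; axes as the case. The hinge rod is a steel bar of 10 mm diameter, 100 mm long, with a 14 mm high block at each end.
- rib_foot (a point): Point on the flap's outer face (upper when flat), middle of the foot of the rib on its hinge side: 72 mm from the hinge line, 2 mm above the plate's mid-plane; moves with the flap. Flap level: 24 mm above the bench. x along the hinge, z the outer normal. The rib is straight, parallel to the hinge, 60 mm long, 6 mm thick (72 to 78 mm from the hinge line), 6 mm high.
- tongue_edge (a point): Middle of the end edge of the flap's tongue, 100 mm from the hinge line, mid-thickness; moves with the flap. The flap is a rigid plate 4 mm thick whose mid-plane holds the hinge line: 84 mm wide out to 80 mm from the hinge line, then the tongue, 50 mm wide.
- mask: Loose square glass photomask, 100 x 100 x 4 mm, lying in the case's recess (its top 12 mm above the bench) under the place of the flap. Origin: centre of its underside. To be left alone.
- loupe: Bystander: black standing loupe, 42 mm diameter, 44 mm high, beside the case on its +x side. Origin: centre of its underside.
- tweezers: Bystander: steel wafer tweezers lying beside the case on its -x side, 130 mm long (along its x), 8 mm high. Origin: middle, on the bench.
- wafer_box: Bystander: round grey wafer box, 114 mm diameter, 19 mm high, on the bench to the robot's right. Origin: centre of its underside.
- bottle: Bystander: closed amber bottle, 56 mm diameter, 120 mm high, to the robot's left. Origin: centre of its underside.
There are look-alikes about, which are no part of the job. There is more than one size of the case; the job needs the smallest.

How it is judged:
By the outcome, as a careful person would: the job done as asked, in the order asked, and still so for the second after the job is handed in, with the robot touching nothing.
It also fails if it takes over 35 s, if anything falls off the work surface, if the arm or the gripper's body presses on something with over 40 N, if the wrist force passes 120 N, or if a joint passes its speed limit or range.

## Working session

There is one attempt and no reset: what is moved stays moved. The work goes in short steps, Python scripts to look and compute and a tool call to move; the robot and the scene stay as the last step left them, time stands still between calls to the robot, and variables do not carry over. Pictures are saved under pics/ and viewed, and the job is handed in when it is done.

Besides the shell and the picture viewer there is one more tool, called as a command line: name --argument value ..., lists and objects as JSON in quotes. carry_out: Moves the arm, as the interface text tells. Its arguments: {"type":"object","properties":{"commands":{"type":"array"},"force":{"type":"number"}},"required":["commands"]}

```bash
ls; mkdir -p pics; python3 - <<'E'
from station import manip
import cv2,numpy as np,pickle
print(manip.sense())
for n in ["scene","top","wrist"]:
    s=manip.snapshot(n); cv2.imwrite(f"pics/{n}0.png",s["image"][:,:,::-1]); pickle.dump(s,open(f"pics/{n}0.pkl","wb"))
    print(n,{k:v for k,v in s.items() if k!="image"})
E
```

```text
pics
{'t': 0.0, 'q': array([ 1.10149117e+00,  5.28478614e-01,  1.43392770e+00, -1.51105944e-05,
        1.18138527e+00, -1.78530133e-01]), 'qd': array([-0.00055032,  0.00035702,  0.00033885,  0.00020202,  0.00104099,
        0.00064558]), 'tau': array([ 7.66469766e-04, -4.42358816e+01, -1.78026563e+01, -1.56487649e-04,
        8.10240948e-03, -1.23237271e-06]), 'tcp_pos': array([0.17881623, 0.59805107, 0.20201796]), 'tool_rot': array([ 0.10170205,  0.69988933, -0.10317921,  0.6994038 ]), 'force': array([-0.02166864,  0.30183969, -0.03338017]), 'ft_torque': array([-0.00257874, -0.04336824, -0.0156691 ]), 'finger_gap': 0.9997284791524574}
scene {'fx': 520.7417584353427, 'fy': 520.7417584353427, 'cx': 279.58808106882617, 'cy': 201.8779830647023, 'rvec': array([ 1.72034741,  1.89727537, -0.71278131]), 'tvec': array([ 0.0202955 , -0.34771261,  1.55645593])}
top {'fx': 508.98376903781536, 'fy': 508.98376903781536, 'cx': 282.8951970780168, 'cy': 205.46906350705834, 'rvec': array([ 2.14878271, -2.19396916,  0.08514814]), 'tvec': array([0.04913073, 0.51399189, 1.31875088])}
wrist {'fx': 325.19226210127806, 'fy': 325.19226210127806, 'cx': 281.50797876162613, 'cy': 212.6025197078493, 'rvec': array([-2.33495881, -1.74145209, -0.23805779]), 'tvec': array([-0.62504446, -0.03473486,  0.37877504])}
```

View pics/scene0.png

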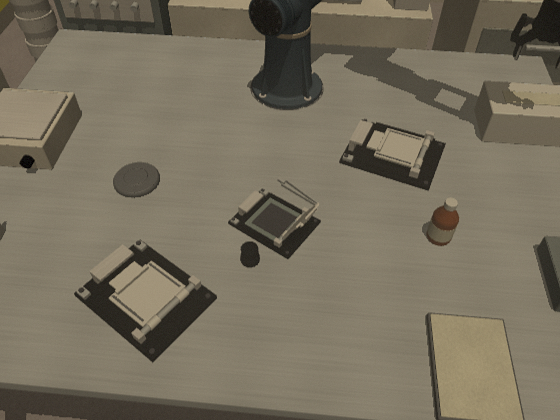

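View pics/top0.png

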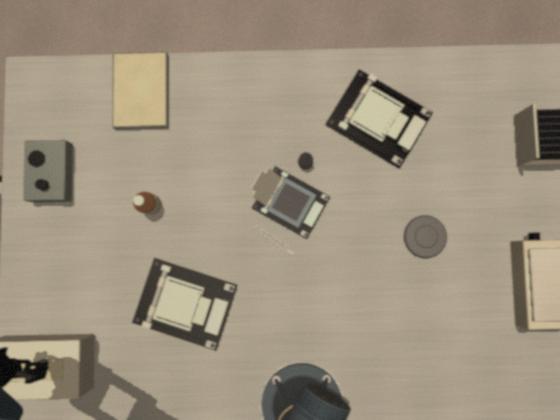

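View pics/wrist0.png

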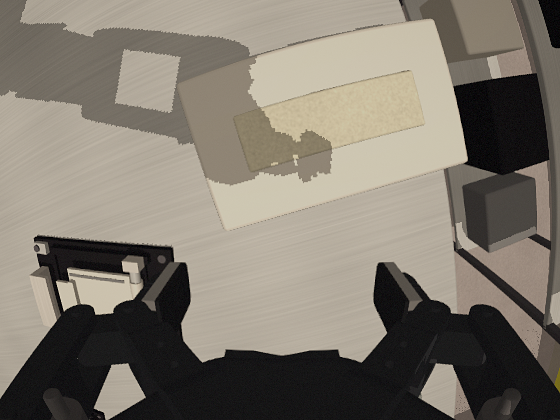

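Three cases could be meant. In the top view they are at (292,202), small and open; (380,118), large and shut; and (186,303), large and shut. The one at (292,202) fits the description: it's the smallest, it's open, and it has the loupe and tweezers beside it. Next I'll check it in a close crop.

```bash
python3 - <<'E'
import cv2
a=cv2.imread("pics/top0.png")[150:260,235:345]; cv2.imwrite("pics/topc.png",cv2.resize(a,None,fx=5.4,fy=5.4,interpolation=cv2.INTER_CUBIC))
a=cv2.imread("pics/scene0.png")[165:275,215:340]; cv2.imwrite("pics/scenec.png",cv2.resize(a,None,fx=5.4,fy=5.4,interpolation=cv2.INTER_CUBIC))
E
```

```text
(no output)
```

View pics/topc.png

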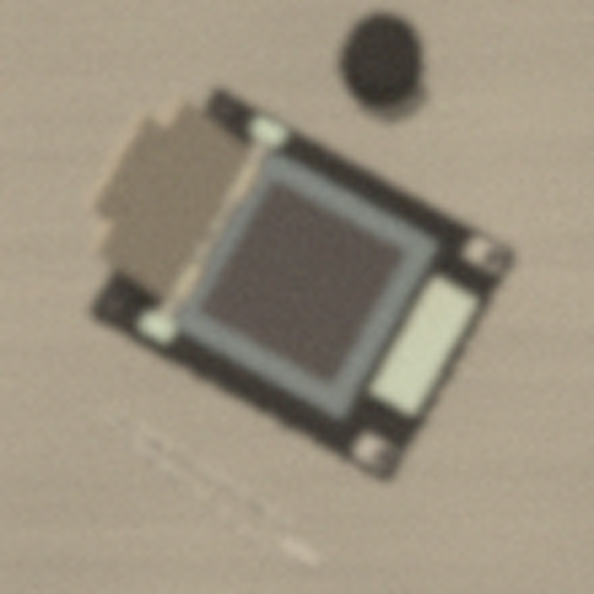

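View pics/scenec.png

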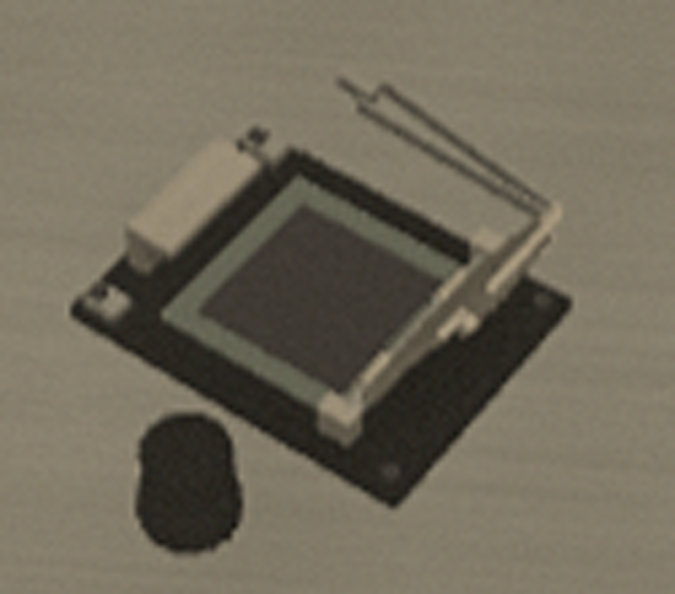

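The crop confirms it: an open flap leaning away from a bare aluminium lip, with the loupe on the +x side. In top-crop pixels the base corners are (218,90), (515,258), (388,480) and (92,310). In scene-crop pixels they are (72,312), (395,507) and (572,300). I'll fit the pose from these.

```bash
cat > h.py <<'E'
import numpy as np,cv2,pickle
from scipy.optimize import least_squares
from scipy.spatial.transform import Rotation as R
def proj(s,P):
    P=np.atleast_2d(np.asarray(P,float))
    p,_=cv2.projectPoints(P,s["rvec"],s["tvec"],np.array([[s["fx"],0,s["cx"]],[0,s["fy"],s["cy"]],[0,0,1.]]),None); return p[:,0]
def projf(s,P):
    Pc=R.from_rotvec(s["rvec"]).apply(np.atleast_2d(P))+s["tvec"]
    r=np.hypot(Pc[:,0],Pc[:,1]); th=np.arctan2(r,Pc[:,2]); 
    return np.c_[s["cx"]+s["fx"]*th*Pc[:,0]/r, s["cy"]+s["fy"]*th*Pc[:,1]/r]
def un(c,off,k=5.4): return (np.array(c,float)+.5)/k-.5+np.array(off)
def c2w(p,C):
    C=np.atleast_2d(C); c,s=np.cos(p[2]),np.sin(p[2])
    return np.c_[p[0]+c*C[:,0]-s*C[:,1],p[1]+s*C[:,0]+c*C[:,1],C[:,2]]
E
python3 - <<'E'
from h import *
T=pickle.load(open("pics/top0.pkl","rb"));S=pickle.load(open("pics/scene0.pkl","rb"))
b=.065;d=.085
ct=[[b,d,.008],[b,-d,.008],[-b,-d,.008],[-b,d,.008],[.032,-.055,.033],[.032,-.08,.033],[-.032,-.08,.033],[-.032,-.055,.033]]
pt=un([(218,90),(515,258),(388,480),(92,310),(437,275),(478,295),(412,415),(370,392)],(235,150))
cs=[[b,-d,.008],[b,d,.008],[-b,d,.008]]
ps=un([(72,312),(395,507),(572,300)],(215,165))
def f(p,sep=False):
    a=(proj(T,c2w(p,ct))-pt); e=(proj(S,c2w(p,cs))-ps)
    return a,e
for nm,g in [("both",lambda p:np.concatenate([x.ravel() for x in f(p)])),("top",lambda p:f(p)[0].ravel()),("scene",lambda p:f(p)[1].ravel())]:
    best=min((least_squares(g,[.6,0,y0]) for y0 in np.arange(-3,3.2,.7)),key=lambda r:r.cost)
    print(nm,best.x,best.cost)
    if nm=="both":
        print(np.round(f(best.x)[0],1).tolist(),np.round(f(best.x)[1],1).tolist()); p=best.x; np.save("case.npy",p)
# hinge blocks/ flap
E
```

```text
both [ 0.52700584  0.01787969 -0.53865886] 8.043604764304392
[[0.0, -1.5], [0.4, -1.5], [-0.1, -0.2], [-0.8, -0.3], [-0.6, -0.4], [0.1, 0.6], [0.3, -0.3], [-0.2, -0.8]] [[-0.1, -1.9], [-0.1, -2.1], [-0.0, -0.8]]
top [ 0.52547414  0.01766793 -0.53633197] 2.3812773561792295
scene [ 0.53168445  0.018255   -0.52957774] 0.2961117414014068
```

```bash
cat >> h.py <<'E'
def plan(sense,pos,M,cmdpos=None):
    """shift(25mm) & turn(5deg) in tool axes from measured pose"""
    R0=R.from_quat(sense["tool_rot"]); p0=sense["tcp_pos"] if cmdpos is None else cmdpos
    return R0.inv().apply(np.array(pos)-p0)/.025, (R0.inv()*R.from_matrix(M)).as_rotvec(degrees=True)/5
def toolM(yaw,sgn=1):
    cx=np.array([np.cos(yaw),np.sin(yaw),0])*sgn; x=np.array([0,0,-1.]); return np.c_[x,cx,np.cross(x,cx)]
E
python3 - <<'E'
from h import *
from station import manip
s=manip.sense(); R0=R.from_quat(s["tool_rot"]); print(R0.as_matrix().round(3))
W=pickle.load(open("pics/wrist0.pkl","rb")); Rc=R.from_rotvec(W["rvec"]); C=-Rc.inv().apply(W["tvec"])
print("cam in tool",R0.inv().apply(C-s["tcp_pos"]), "axis in tool",R0.inv().apply(Rc.inv().apply([0,0,1])))
p=np.load("case.npy");p[:2]=(.529,.018);p[2]=-.535;np.save("case.npy",p)
for sg in(1,-1):
  M=toolM(p[2],sg); print(sg,M.round(2).tolist())
  for y,z in((.135,.2),(.135,.1)):
    t=c2w(p,[0,y,z])[0]; print(t.round(3),[a.round(2) for a in plan(s,t,M)])
E
```

```text
[[-0.001  0.287  0.958]
 [-0.002  0.958 -0.287]
 [-1.    -0.002 -0.   ]]
cam in tool [-0.17130444  0.00057221 -0.06949532] axis in tool [0.96291364 0.00116322 0.26980728]
1 [[0.0, 0.86, -0.51], [0.0, -0.51, -0.86], [-1.0, 0.0, -0.0]]
[0.598 0.134 0.2  ] [array([  0.11, -12.98,  21.38]), array([2.08e+01, 1.00e-02, 2.00e-02])]
[0.598 0.134 0.1  ] [array([  4.11, -12.97,  21.38]), array([2.08e+01, 1.00e-02, 2.00e-02])]
-1 [[0.0, -0.86, 0.51], [0.0, 0.51, 0.86], [-1.0, -0.0, 0.0]]
[0.598 0.134 0.2  ] [array([  0.11, -12.98,  21.38]), array([-1.52e+01, -2.00e-02,  1.00e-02])]
[0.598 0.134 0.1  ] [array([  4.11, -12.97,  21.38]), array([-1.52e+01, -2.00e-02,  1.00e-02])]
```

```bash
cat > go.py <<'E'
import sys
from h import *
from station import manip
s=manip.sense(); p=np.load("case.npy"); M=toolM(p[2])
t=c2w(p,[float(a) for a in sys.argv[1:4]])[0]; a,b=plan(s,t,M)
print("tgt",t.round(4),"now",s["tcp_pos"].round(4),"shift",a.round(3),"turn",b.round(2),"F",s["force"].round(2),"t",s["t"].round(2),"q6",s["q"][5].round(2))
E
python3 go.py 0 -.05 .25
```

```text
Traceback (most recent call last):
  File "go.py", line 6, in <module>
    print("tgt",t.round(4),"now",s["tcp_pos"].round(4),"shift",a.round(3),"turn",b.round(2),"F",s["force"].round(2),"t",s["t"].round(2),"q6",s["q"][5].round(2))
                                                                                                                        ^^^^^^^^^^^^
AttributeError: 'float' object has no attribute 'round'
```

```bash
sed -i 's/s\["t"\].round(2)/round(s["t"],2)/' go.py; python3 go.py 0 -.05 .25
```

```text
tgt [ 0.5035 -0.025   0.25  ] now [0.1789 0.5982 0.2023] shift [ -1.883 -20.164  19.586] turn [2.08e+01 1.00e-02 2.00e-02] F [-0.31  0.22  0.62] t 0.15 q6 -0.18
```

carry_out --commands '[[[-1.9,-20.2,19.6,20.8,0,0,85],[-1.9,-20.2,19.6,20.8,0,0,85],[-1.9,-20.2,19.6,20.8,0,0,85],[-1.9,-20.2,19.6,20.8,0,0,85],[-1.9,-20.2,19.6,20.8,0,0,85]]]'

```text
t: 0.65
tcp_pos: [0.2946, 0.3756, 0.2198]
tool_rot: [0.353, 0.612, -0.353, 0.613]
force: [1.5, -0.6, -0.3]
finger_gap: 0.996
```

```bash
python3 go.py 0 -.05 .25
```

```text
tgt [ 0.5035 -0.025   0.25  ] now [0.2946 0.3756 0.2198] shift [-1.202 -0.795 18.057] turn [12.14  0.   -0.  ] F [ 1.51 -0.63 -0.34] t 0.65 q6 0.15
```

carry_out --commands '[[[-1.2,-0.8,18.0,12.1,0,0,85],[-1.2,-0.8,18.0,12.1,0,0,85],[-1.2,-0.8,18.0,12.1,0,0,85],[-1.2,-0.8,18.0,12.1,0,0,85],[-1.2,-0.8,18.0,12.1,0,0,85]]]'

```text
t: 1.15
tcp_pos: [0.4111, 0.1549, 0.2367]
tool_rot: [0.553, 0.44, -0.553, 0.44]
force: [1.1, -0.4, -0.2]
finger_gap: 0.998
```

```bash
python3 go.py 0 -.05 .25
```

```text
tgt [ 0.5035 -0.025   0.25  ] now [0.4111 0.1549 0.2367] shift [-0.534  5.217  6.185] turn [ 3.54 -0.   -0.  ] F [ 1.12 -0.36 -0.23] t 1.15 q6 0.33
```

carry_out --commands '[[[-0.5,5.1,6.1,3.5,0,0,85],[-0.5,5.1,6.1,3.5,0,0,85],[-0.5,5.1,6.1,3.5,0,0,85],[-0.5,5.1,6.1,3.5,0,0,85],[-0.5,5.1,6.1,3.5,0,0,85]]]'

```text
t: 1.65
tcp_pos: [0.5058, -0.0256, 0.2495]
tool_rot: [0.615, 0.349, -0.613, 0.353]
force: [0.0, -0.2, -0.6]
finger_gap: 0.996
```

```bash
python3 go.py 0 -.05 .25; python3 - <<'E'
from station import manip
import cv2,pickle
s=manip.snapshot("wrist"); cv2.imwrite("pics/wrist1.png",s["image"][:,:,::-1]); pickle.dump(s,open("pics/wrist1.pkl","wb"))
E
```

```text
tgt [ 0.5035 -0.025   0.25  ] now [ 0.5058 -0.0256  0.2495] shift [-0.022 -0.093  0.026] turn [ 0.04  0.   -0.07] F [ 0.05 -0.21 -0.57] t 1.65 q6 0.26
```

View pics/wrist1.png

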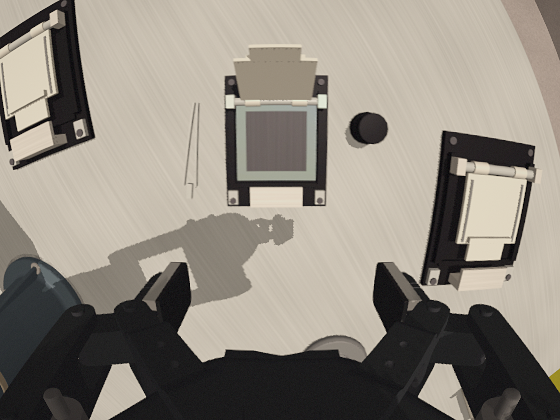

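```bash
python3 - <<'E'
import cv2
a=cv2.imread("pics/wrist1.png")[35:215,180:395]; cv2.imwrite("pics/w1c.png",cv2.resize(a,None,fx=3.3,fy=3.3,interpolation=cv2.INTER_CUBIC))
E
```

```text
(no output)
```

View pics/w1c.png

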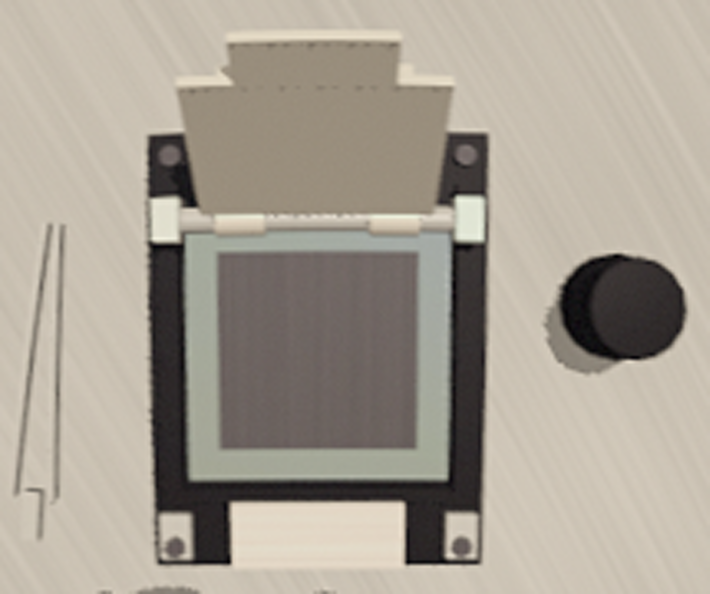

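```bash
python3 - <<'E'
from h import *
W=pickle.load(open("pics/wrist1.pkl","rb"))
b=.065;d=.085
c=[[-b,d,.008],[b,d,.008],[b,-d,.008],[-b,-d,.008],[-.032,-.055,.033],[.032,-.055,.033]]
px=un([(150,134),(488,133),(480,563),(158,563),(230,502),(406,502)],(180,35),3.3)
g=lambda p:(projf(W,c2w(p,c))-px).ravel()
r=least_squares(g,np.load("case.npy"));p=r.x;print(p,r.cost,g(p).reshape(-1,2).round(1).tolist())
ph=un([(165,220),(470,220),(227,38),(402,38)],(180,35),3.3)
def f(v):
    hy,th=v; L=.1
    C=[[-.05,hy,.025],[.05,hy,.025]]+[[x,hy-L*np.cos(th),.022+L*np.sin(th)] for x in(-.025,.025)]
    return (projf(W,c2w(p,C))-ph).ravel()
r2=least_squares(f,[.05,1.9]);print("slide",.052-r2.x[0],"theta",r2.x[1],f(r2.x).reshape(-1,2).round(1).tolist())
np.save("case_w.npy",p)
T=pickle.load(open("pics/top0.pkl","rb"))
print(R.from_rotvec(W["rvec"]).inv().apply(-W["tvec"]))
E
```

```text
[ 0.52420963  0.01907005 -0.53188994] 0.7104166601818922 [[-0.5, -0.3], [0.5, -0.2], [0.4, 0.3], [-0.4, 0.3], [0.4, -0.0], [-0.4, -0.0]]
slide 0.0028538691331755975 theta 2.0708511165483086 [[4.9, 0.0], [-4.4, -0.1], [0.1, 0.1], [0.0, -0.1]]
[0.5392114  0.03492115 0.42087472]
```

```bash
python3 -c "
import numpy as np;np.save('case.npy',[.525,.0187,-.533])"; python3 go.py 0 .138 .19
```

```text
tgt [0.5951 0.1376 0.19  ] now [ 0.5033 -0.0227  0.2488] shift [ 2.355 -0.077 -7.386] turn [ 0.03 -0.   -0.01] F [-1.05  0.   -0.04] t 1.7 q6 0.26
```

carry_out --commands '[[[1.0,-0.1,-7.4,0,0,0,0],[1.6,-0.1,-7.4,0,0,0,0],[2.0,-0.1,-7.4,0,0,0,0],[2.35,-0.1,-7.4,0,0,0,0],[2.35,-0.1,-7.4,0,0,0,0]]]' --force 30

```text
t: 2.2
tcp_pos: [0.5906, 0.1468, 0.1862]
tool_rot: [-0.61, -0.356, 0.613, -0.353]
force: [-1.1, -0.2, -0.4]
finger_gap: 0.138
```

```bash
python3 go.py 0 .138 .085
```

```text
tgt [0.5951 0.1376 0.085 ] now [0.5906 0.1468 0.1862] shift [4.046 0.367 0.225] turn [0.16 0.02 0.07] F [-1.05 -0.16 -0.36] t 2.2 q6 0.58
```

carry_out --commands '[[[0.5,0,0,0,0,0,0],[1.8,0,0,0,0,0,0],[3.2,0,0,0,0,0,0],[4.0,0,0,0,0,0,0],[4.0,0,0,0,0,0,0]]]'

```text
t: 2.7
tcp_pos: [0.5886, 0.1403, 0.0874]
tool_rot: [-0.61, -0.354, 0.615, -0.351]
force: [-0.1, 0.3, 0.3]
finger_gap: 0.001
```

```bash
python3 go.py 0 .138 .082;python3 - <<'E'
from station import manip
import cv2,pickle
for n in("wrist","scene"):
    s=manip.snapshot(n); cv2.imwrite(f"pics/{n}2.png",s["image"][:,:,::-1]); pickle.dump(s,open(f"pics/{n}2.pkl","wb"))
    if n=="scene": cv2.imwrite("pics/s2c.png",cv2.resize(s["image"][100:270,180:380,::-1],None,fx=3.5,fy=3.5,interpolation=cv2.INTER_CUBIC))
E
python3 go.py 0 .138 .082
```

```text
tgt [0.5951 0.1376 0.082 ] now [0.5886 0.1403 0.0874] shift [ 0.216  0.282 -0.036] turn [0.07 0.05 0.07] F [-0.1   0.32  0.27] t 2.7 q6 0.58
tgt [0.5951 0.1376 0.082 ] now [0.5921 0.1408 0.0907] shift [0.349 0.17  0.049] turn [0.08 0.   0.  ] F [-0.23  0.52  1.  ] t 2.8 q6 0.58
```

View pics/wrist2.png

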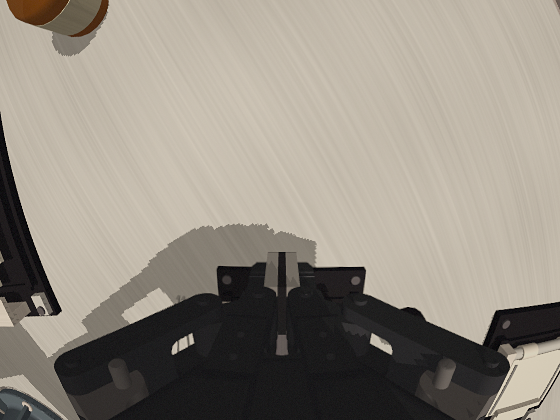

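View pics/s2c.png

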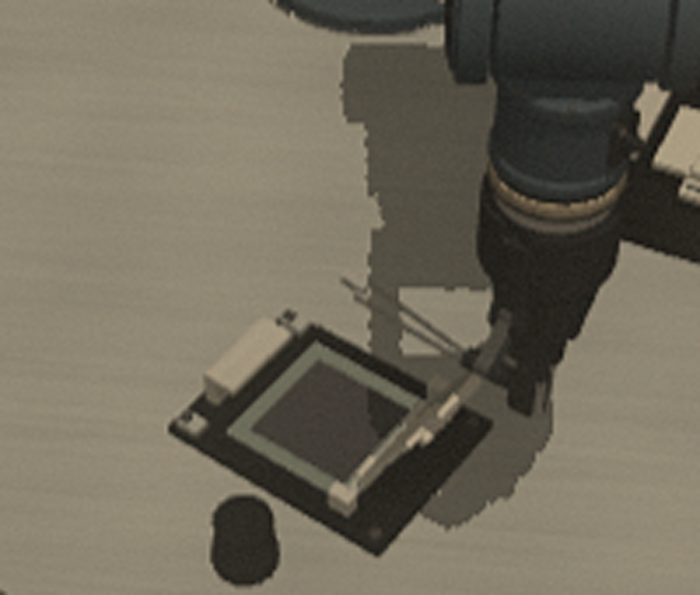

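```bash
python3 go.py 0 .112 .082
```

```text
tgt [0.5819 0.1152 0.082 ] now [0.5921 0.1408 0.0907] shift [0.349 0.164 1.089] turn [0.08 0.   0.  ] F [-0.23  0.52  1.  ] t 2.8 q6 0.58
```

carry_out --commands '[[[0.2,0.15,0.2,0,0,0,0],[0.25,0.15,0.5,0,0,0,0],[0.3,0.15,0.8,0,0,0,0],[0.3,0.15,1.0,0,0,0,0],[0.3,0.15,1.1,0,0,0,0]]]'

```text
t: 3.3
tcp_pos: [0.5815, 0.1151, 0.083]
tool_rot: [-0.613, -0.353, 0.613, -0.353]
force: [0.1, -0.2, -0.4]
finger_gap: 0.004
```

```bash
python3 go.py 0 .068 .082
```

```text
tgt [0.5596 0.0773 0.082 ] now [0.5815 0.1151 0.083 ] shift [ 0.04 -0.    1.75] turn [ 0.08  0.   -0.  ] F [ 0.07 -0.21 -0.44] t 3.3 q6 0.53
```

Tracking is good. Next I'll push the flap upright.

carry_out --commands '[[[0,0,0.35,0,0,0,0],[0,0,0.7,0,0,0,0],[0,0,1.05,0,0,0,0],[0,0,1.4,0,0,0,0],[0,0,1.75,0,0,0,0]]]'

```text
t: 3.8
tcp_pos: [0.5595, 0.0773, 0.0827]
tool_rot: [-0.613, -0.353, 0.613, -0.353]
force: [-0.2, 0.6, 0.3]
finger_gap: -0.003
```

```bash
python3 go.py 0 .068 .082; cat > snap.py <<'E'
import sys,cv2,pickle
from station import manip
i=sys.argv[1]
for n in sys.argv[2:]:
    s=manip.snapshot(n); pickle.dump(s,open(f"pics/{n}{i}.pkl","wb")); im=s["image"][:,:,::-1]
    if n=="scene": im=cv2.resize(im[130:270,200:360],None,fx=4,fy=4,interpolation=cv2.INTER_CUBIC)
    if n=="top": im=cv2.resize(im[150:260,235:345],None,fx=5.4,fy=5.4,interpolation=cv2.INTER_CUBIC)
    cv2.imwrite(f"pics/{n}{i}.png",im)
E
python3 snap.py 3 scene
```

```text
tgt [0.5596 0.0773 0.082 ] now [0.5595 0.0773 0.0827] shift [ 0.029  0.001 -0.001] turn [0.09 0.   0.  ] F [-0.23  0.61  0.29] t 3.8 q6 0.47
```

View pics/scene3.png

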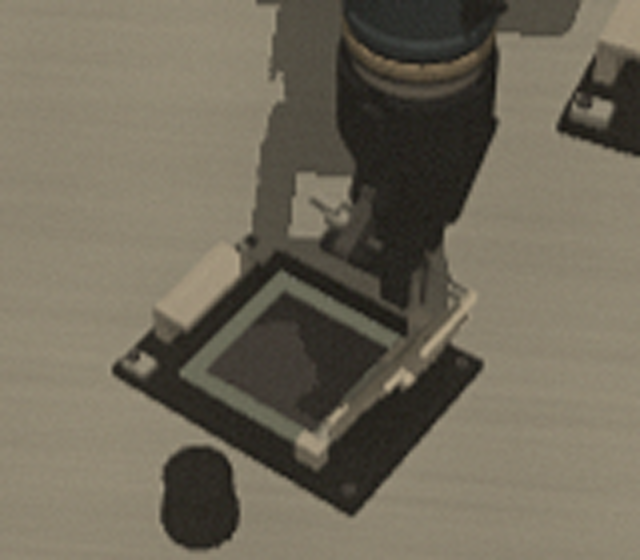

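```bash
cat > ov.py <<'E'
from h import *
import sys
# usage: file-id theta slide
i,th,sl=sys.argv[1],float(sys.argv[2]),float(sys.argv[3]); off=(200,130);k=4
S=pickle.load(open(f"pics/scene{i}.pkl","rb")); im=cv2.imread(f"pics/scene{i}.png"); p=np.load("case.npy").copy(); p[0]+=.004
def D(C,col):
    q=(proj(S,c2w(p,C))-off+.5)*k-.5
    cv2.polylines(im,[np.int32(q.round()).reshape(-1,1,2)],True,col,1)
hy=.052-sl
def F(x,r,n): return [x,hy-r*np.cos(th)+n*np.sin(th),.022+r*np.sin(th)+n*np.cos(th)]
o=[(-.042,0),(.042,0),(.042,.08),(.025,.08),(.025,.1),(-.025,.1),(-.025,.08),(-.042,.08)]
D([F(x,r,.002) for x,r in o],(0,0,255)); D([F(x,r,.008) for x,r in[(-.03,.072),(.03,.072),(.03,.078),(-.03,.078)]],(0,255,0))
D([[x,y,.008] for x,y in[(-.065,-.085),(.065,-.085),(.065,.085),(-.065,.085)]],(255,0,0))
cv2.imwrite(f"pics/ov{i}.png",im)
E
python3 ov.py 3 1.6 .003
```

```text
(no output)
```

View pics/ov3.png

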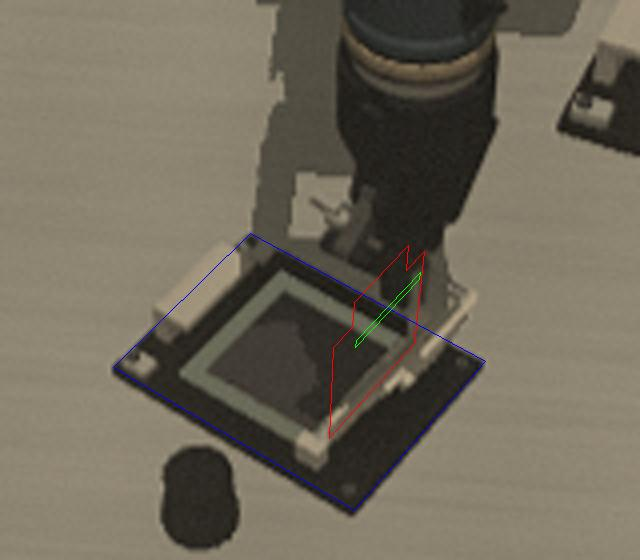

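```bash
cat >> ov.py <<'E'
from station import manip
t=manip.sense()["tcp_pos"] if len(sys.argv)<5 else eval(sys.argv[4])
M=toolM(p[2]); B=[t+np.array([.004,0,0])+M@np.array(v) for v in[(0,.012,.011),(0,.012,-.011),(0,-.012,-.011),(0,-.012,.011)]]
q=(proj(S,B)-off+.5)*k-.5; cv2.polylines(im,[np.int32(q.round()).reshape(-1,1,2)],True,(255,0,255),1)
cv2.imwrite(f"pics/ov{i}.png",cv2.resize(im,(800,700))[100:])
E
python3 ov.py 3 2.0 .003
python3 - <<'E'
import sys
sys.path.insert(0,'.')
from h import *
im=cv2.imread("pics/scene2.png")[130:270,200:360]; cv2.imwrite("pics/scene2.png",cv2.resize(im,None,fx=4,fy=4,interpolation=cv2.INTER_CUBIC))
E
python3 ov.py 2 2.05 .003 "np.array([.592,.1408,.09])"
```

```text
(no output)
```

View pics/ov3.png

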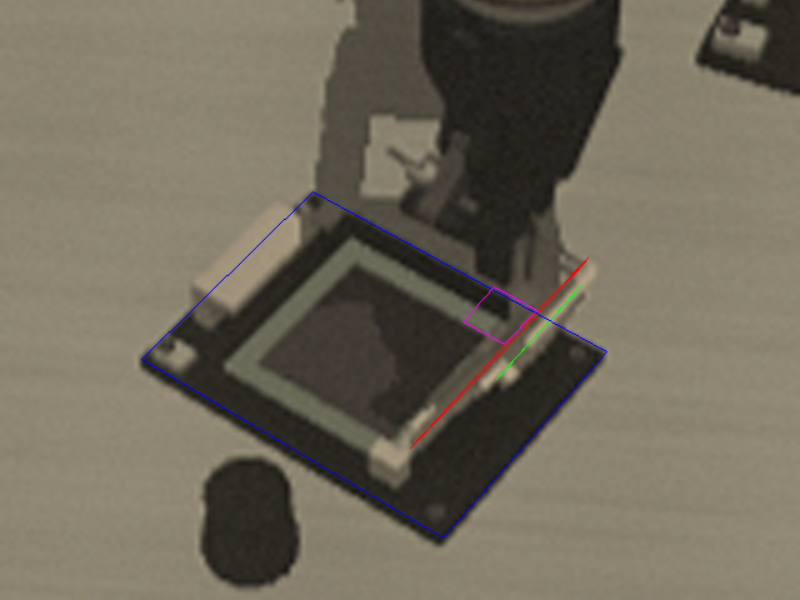

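View pics/ov2.png

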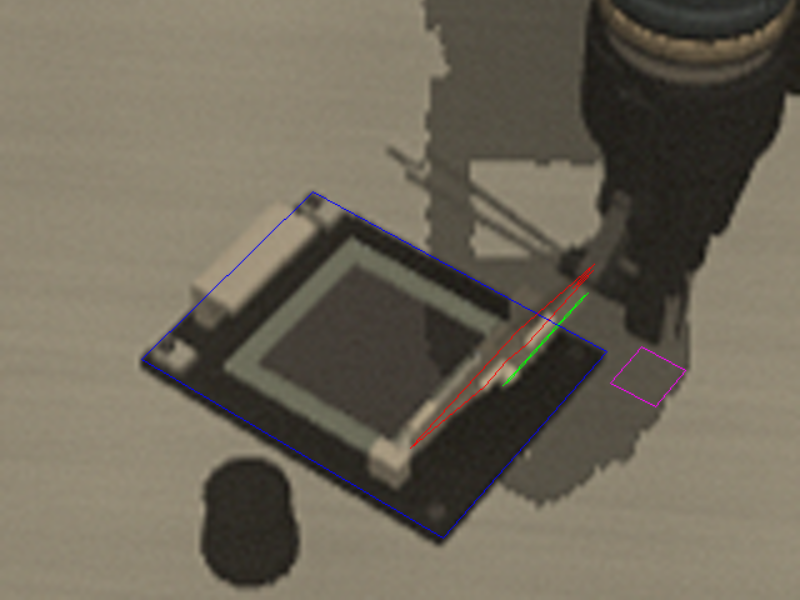

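```bash
python3 snap.py 3 wrist top; python3 - <<'E'
from h import *
from station import manip
s=manip.sense(); M=R.from_quat(s["tool_rot"]).as_matrix(); W=pickle.load(open("pics/wrist3.pkl","rb"))
for x in (0,-.01,-.02,-.03,-.04):
    print(x,projf(W,[s["tcp_pos"]+M@np.array([x,y,z]) for y,z in((0,-.011),(0,0),(0,.011))]).round(0).tolist())
S=pickle.load(open("pics/scene3.pkl","rb"))
print(s["tcp_pos"],s["q"])
im=cv2.imread("pics/wrist3.png");cv2.imwrite("pics/w3c.png",cv2.resize(im[200:400,160:400],None,fx=3,fy=3,interpolation=cv2.INTER_CUBIC))
E
```

```text
0 [[284.0, 227.0], [284.0, 246.0], [284.0, 264.0]]
-0.01 [[284.0, 233.0], [284.0, 253.0], [284.0, 271.0]]
-0.02 [[285.0, 240.0], [284.0, 260.0], [284.0, 279.0]]
-0.03 [[285.0, 248.0], [285.0, 269.0], [284.0, 289.0]]
-0.04 [[285.0, 256.0], [285.0, 278.0], [285.0, 299.0]]
[0.55966746 0.07736914 0.08274076] [-6.04200341e-02  6.14791862e-01  1.68858354e+00  9.31901756e-05
  8.38458876e-01  4.66060863e-01]
```

View pics/w3c.png

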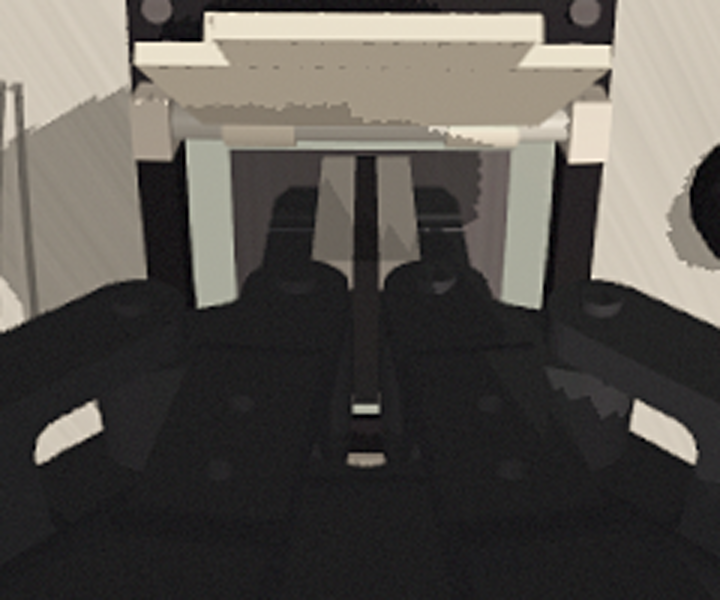

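View pics/top3.png

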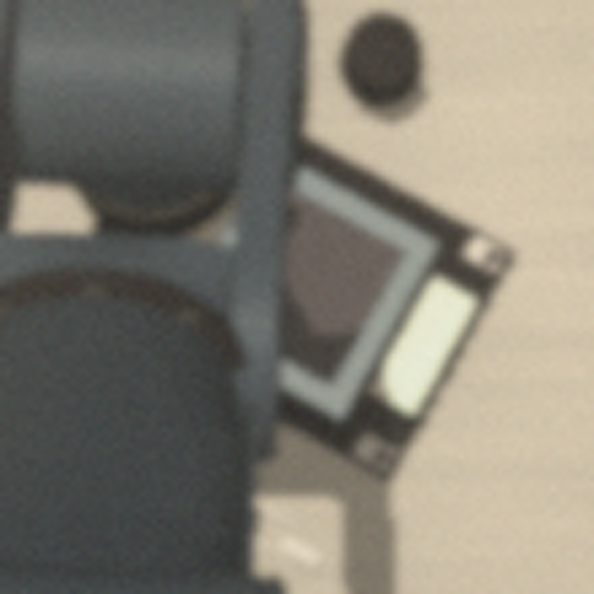

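```bash
python3 - <<'E'
from h import *
from station import manip
s=manip.sense(); M=R.from_quat(s["tool_rot"]).as_matrix(); W=pickle.load(open("pics/wrist3.pkl","rb"));S=pickle.load(open("pics/scene3.pkl","rb"))
f=lambda P:np.r_[(projf(W,P)-[282,252]).ravel(),(proj(S,P)-[300,207]).ravel()]
r=least_squares(f,s["tcp_pos"]);print(r.x,r.fun.round(1),"in tool",M.T@(r.x-s["tcp_pos"]))
im=S["image"][:,:,::-1][170:250,250:360];cv2.imwrite("pics/s3cc.png",cv2.resize(im,None,fx=7,fy=7,interpolation=cv2.INTER_CUBIC))
E
```

```text
[0.55917251 0.0789935  0.09497058] [0.  0.3 1.  0.8] in tool [-0.01222956 -0.00124725 -0.00115503]
```

View pics/s3cc.png

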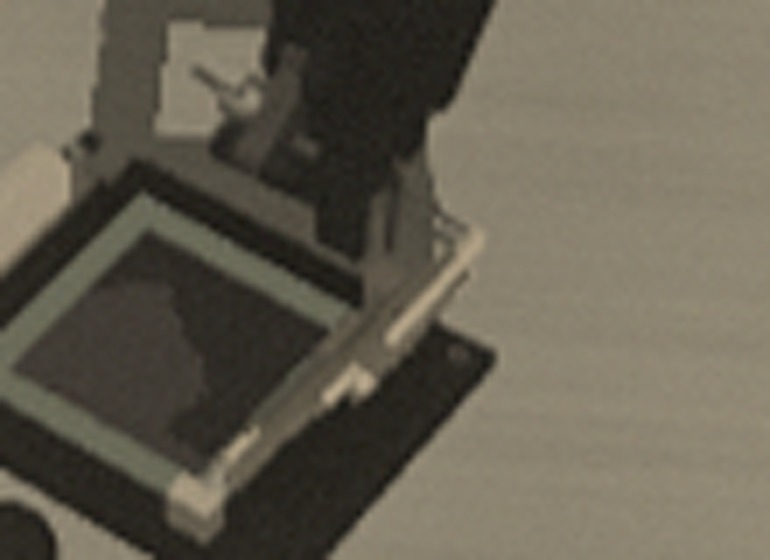

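```bash
python3 - <<'E'
from h import *
S=pickle.load(open("pics/scene2.pkl","rb"))
im=S["image"][:,:,::-1][150:240,270:370];cv2.imwrite("pics/s2cc.png",cv2.resize(im,None,fx=6.5,fy=6.5,interpolation=cv2.INTER_CUBIC))
W=pickle.load(open("pics/wrist2.pkl","rb"))
im=W["image"][:,:,::-1][220:320,200:370];cv2.imwrite("pics/w2c.png",cv2.resize(im,None,fx=4,fy=4,interpolation=cv2.INTER_CUBIC))
E
```

```text
(no output)
```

View pics/s2cc.png

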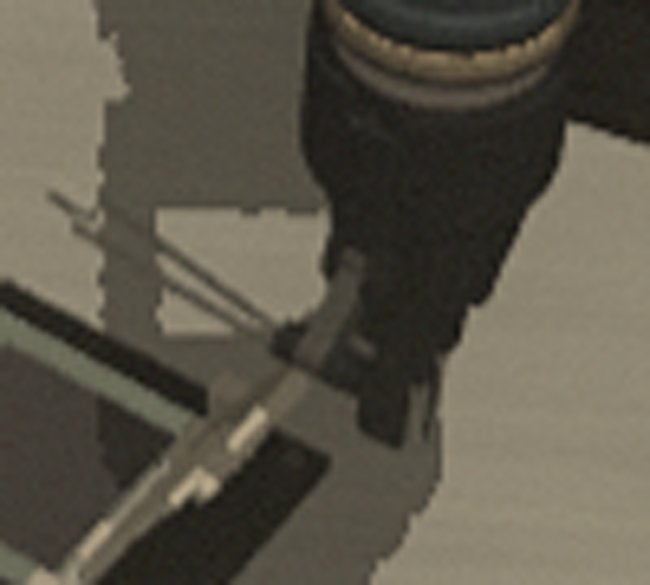

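View pics/w2c.png

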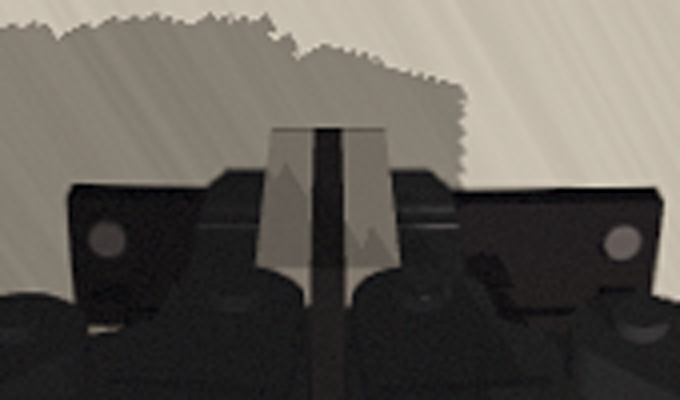

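```bash
python3 - <<'E'
from h import *
W=pickle.load(open("pics/wrist2.pkl","rb"));S=pickle.load(open("pics/scene2.pkl","rb"))
f=lambda P:np.r_[(projf(W,P)-[282,252]).ravel(),(proj(S,P)-[329,217]).ravel()]
r=least_squares(f,[.59,.14,.09]);print(r.x,r.fun.round(1))
for n in(2,3):
    W=pickle.load(open(f"pics/wrist{n}.pkl","rb"));Rc=R.from_rotvec(W["rvec"]); C=-Rc.inv().apply(W["tvec"]);print(n,"cam",C)
    # back out TCP if tool down yaw
E
python3 go.py 0 .1 .1
```

```text
[0.58961474 0.14354321 0.10179908] [-0.   0.7  2.1  2. ]
2 cam [0.62382131 0.20062637 0.2585459 ]
3 cam [0.59266335 0.13661511 0.25392525]
tgt [0.5758 0.1048 0.1   ] now [0.5597 0.0774 0.0827] shift [-0.69   0.006 -1.274] turn [0.07 0.   0.  ] F [ 0.09 -0.13 -0.04] t 3.95 q6 0.47
```

```bash
python3 - <<'E'
from h import *
S=pickle.load(open("pics/scene2.pkl","rb"));p=np.load("case.npy");M=toolM(p[2])
t=np.array([.591+.006,.1405,.089])
for x in(0,-.012,-.025,-.035):
    print(x,[proj(S,t+M@np.array([x,y,z]))[0].round(1).tolist() for y in(.008,-.008) for z in(.011,-.011)])
W=pickle.load(open("pics/wrist2.pkl","rb"))
t=np.array([.591,.1405,.089])
for x in(0,-.012,-.025,-.035):
    print(x,[projf(W,t+M@np.array([x,y,z]))[0].round(1).tolist() for y in(.008,-.008) for z in(-.011,0,.011)])
E
```

```text
0 [[322.5, 225.5], [331.4, 230.4], [326.6, 220.7], [335.5, 225.6]]
-0.012 [[322.9, 221.9], [331.9, 226.8], [327.1, 217.1], [336.0, 221.9]]
-0.025 [[323.3, 217.9], [332.4, 222.8], [327.5, 213.1], [336.6, 217.9]]
-0.035 [[323.6, 214.8], [332.8, 219.7], [327.9, 209.9], [337.0, 214.8]]
0 [[301.7, 228.6], [301.2, 247.1], [300.6, 264.8], [272.7, 228.3], [272.7, 246.9], [272.7, 264.6]]
-0.012 [[302.9, 236.1], [302.3, 255.6], [301.6, 274.2], [271.9, 235.8], [271.9, 255.4], [272.0, 274.0]]
-0.025 [[304.4, 245.4], [303.7, 266.2], [302.9, 285.7], [270.9, 245.1], [271.0, 265.9], [271.1, 285.5]]
-0.035 [[305.7, 253.6], [304.8, 275.4], [304.0, 295.8], [270.1, 253.3], [270.2, 275.1], [270.4, 295.5]]
```

The pictures show that the shut fingers' real tips sit about 34 mm behind (above) the reported TCP. Wrist row 252 and scene pixel (331,218) agree on this. It means the sweep passed over the flap without touching it, at 0.6 N. I'll go up, back behind the flap and down again, allowing for the offset.

carry_out --commands '[[[-0.8,0,0,0,0,0,0],[-1.0,0,-0.8,0,0,0,0],[-1.0,0,-1.8,0,0,0,0],[-1.0,0,-2.7,0,0,0,0],[-1.0,0,-2.9,0,0,0,0]]]'

```text
t: 4.45
tcp_pos: [0.5979, 0.1427, 0.108]
tool_rot: [0.613, 0.353, -0.611, 0.354]
force: [-0.5, -0.3, 0.5]
finger_gap: 0.001
```

```bash
python3 go.py 0 .138 .050
```

```text
tgt [0.5951 0.1376 0.05  ] now [0.5979 0.1427 0.108 ] shift [2.319 0.003 0.239] turn [ 0.11 -0.02 -0.02] F [-0.52 -0.29  0.45] t 4.45 q6 0.58
```

carry_out --commands '[[[0.8,0,0,0,0,0,0],[1.6,0,0,0,0,0,0],[2.3,0,0,0,0,0,0],[2.3,0,0,0,0,0,0],[2.3,0,0,0,0,0,0]]]'

```text
t: 4.95
tcp_pos: [0.596, 0.1404, 0.0501]
tool_rot: [-0.612, -0.353, 0.613, -0.353]
force: [0.0, -0.5, -0.3]
finger_gap: 0.003
```

```bash
python3 snap.py 4 scene wrist; python3 go.py 0 .112 .048; python3 ov.py 4 2.07 .003 "c2w(p,[-.004,.138,.05+.034])[0]"
python3 - <<'E'
import cv2
im=cv2.imread("pics/wrist4.png");cv2.imwrite("pics/w4c.png",cv2.resize(im[200:400,160:400],None,fx=3,fy=3,interpolation=cv2.INTER_CUBIC))
E
```

```text
tgt [0.5819 0.1152 0.048 ] now [0.5971 0.1405 0.0512] shift [ 0.127 -0.016  1.182] turn [ 0.09 -0.01 -0.02] F [-0.08 -0.21  0.25] t 5.05 q6 0.57
```

View pics/ov4.png

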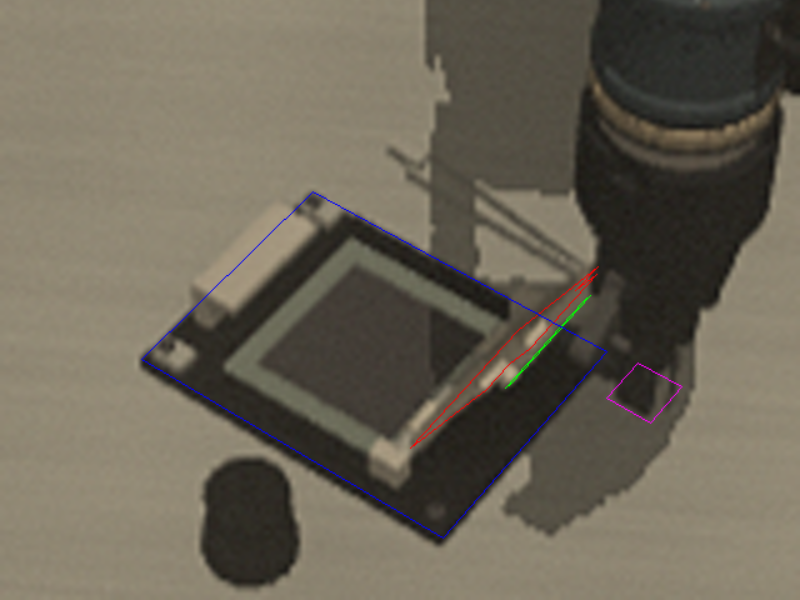

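View pics/w4c.png

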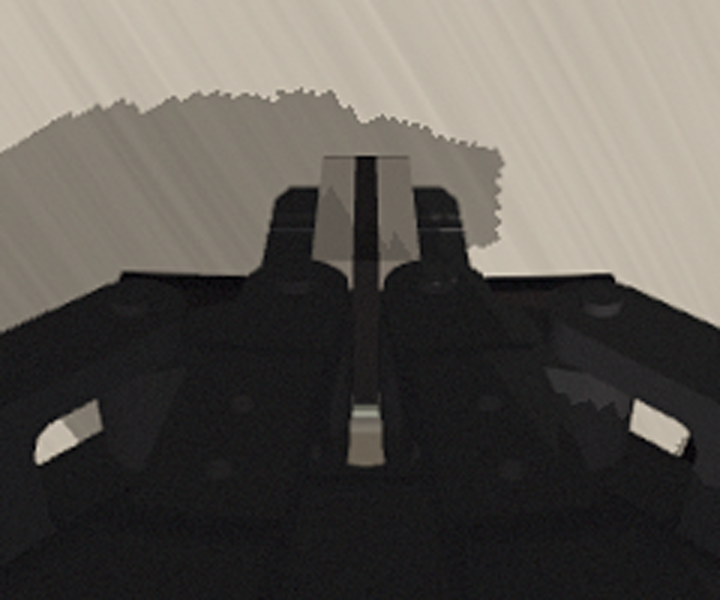

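carry_out --commands '[[[0,0,0.3,0,0,0,0],[0,0,0.7,0,0,0,0],[0,0,1.1,0,0,0,0],[0,0,1.4,0,0,0,0],[0,0,1.7,0,0,0,0]]]'

```text
t: 5.55
tcp_pos: [0.5747, 0.1031, 0.0505]
tool_rot: [0.613, 0.353, -0.613, 0.353]
force: [0.7, 1.2, -0.3]
finger_gap: 0.005
```

```bash
python3 snap.py 5 scene wrist; python3 go.py 0 .068 .050;  python3 ov.py 5 1.9 .003 "manip.sense()['tcp_pos']+[0,0,.034]"
```

```text
tgt [0.5596 0.0773 0.05  ] now [0.5743 0.1029 0.0503] shift [0.011 0.005 1.181] turn [0.07 0.01 0.01] F [-0.25  0.17  0.21] t 5.65 q6 0.51
```

View pics/ov5.png

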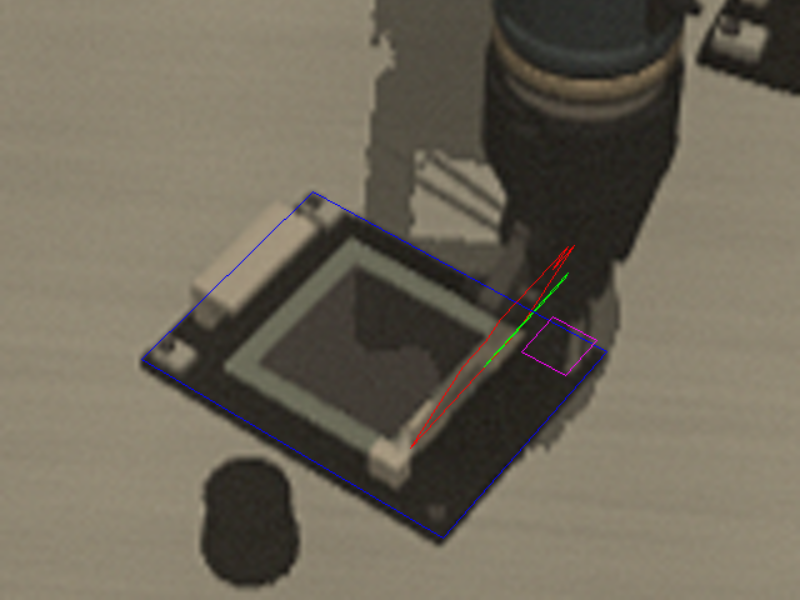

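View pics/wrist5.png

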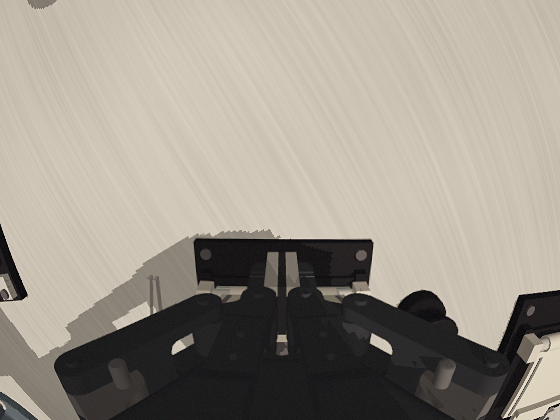

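This time the fingers are behind the flap and pushing it; in the wrist view the fingertips are at (281,252) over the +y end plate. Continuing.

carry_out --commands '[[[0,0,0.25,0,0,0,0],[0,0,0.5,0,0,0,0],[0,0,0.75,0,0,0,0],[0,0,1.0,0,0,0,0],[0,0,1.2,0,0,0,0]]]'

```text
t: 6.15
tcp_pos: [0.5596, 0.0776, 0.0502]
tool_rot: [-0.613, -0.353, 0.613, -0.353]
force: [0.3, 0.4, 0.8]
finger_gap: -0.002
```

```bash
python3 snap.py 6 scene wrist; python3 go.py 0 .046 .047;  python3 ov.py 6 1.57 .003 "manip.sense()['tcp_pos']+[0,0,.034]"
```

```text
tgt [0.5484 0.0583 0.047 ] now [0.5591 0.0773 0.0499] shift [0.116 0.01  0.873] turn [0.08 0.01 0.01] F [ 0.35 -0.05  0.8 ] t 6.25 q6 0.47
```

View pics/ov6.png

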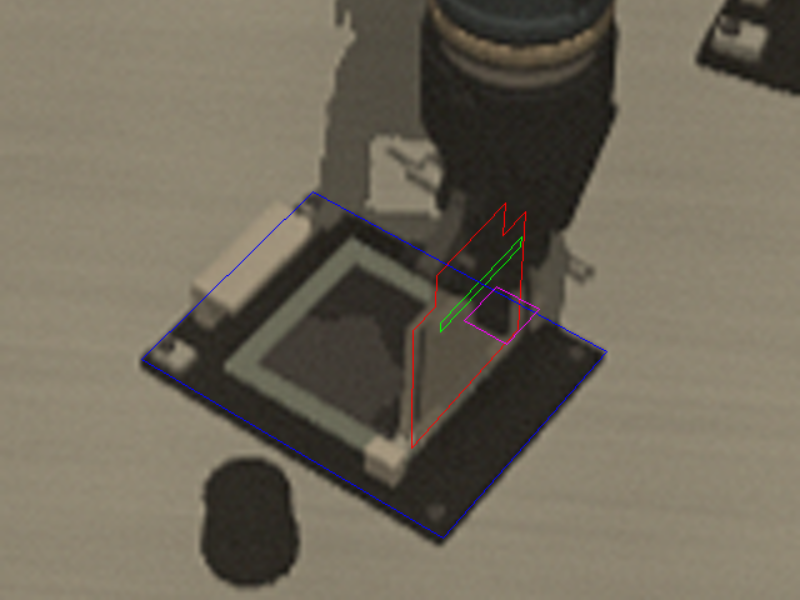

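carry_out --commands '[[[0,0,0.25,0,0,0,0],[0.05,0,0.55,0,0,0,0],[0.14,0,0.86,0,0,0,0],[0.25,0,1.16,0,0,0,0],[0.36,0,1.45,0,0,0,0]]]'

```text
t: 6.75
tcp_pos: [0.5413, 0.046, 0.0409]
tool_rot: [-0.613, -0.353, 0.613, -0.353]
force: [0.3, 1.2, -0.5]
finger_gap: 0.001
```

```bash
python3 snap.py 7 scene; python3 go.py 0 .0317 .041;  python3 ov.py 7 1.05 .003 "manip.sense()['tcp_pos']+[0,0,.034]"
```

```text
tgt [0.5411 0.046  0.041 ] now [0.5403 0.0453 0.0404] shift [-0.023  0.013 -0.042] turn [0.08 0.01 0.02] F [-0.94 -0.47 -0.42] t 6.8 q6 0.4
```

View pics/ov7.png

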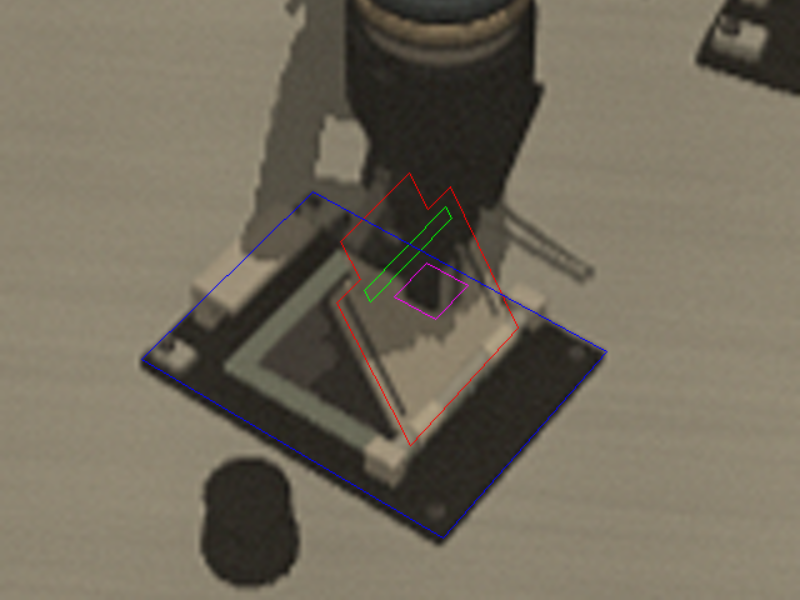

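carry_out --commands '[[[0.17,0,0.26,0,0,0,0],[0.37,0,0.51,0,0,0,0],[0.6,0,0.72,0,0,0,0],[0.85,0,0.91,0,0,0,0],[1.1,0,1.04,0,0,0,0]]]'

```text
t: 7.3
tcp_pos: [0.5286, 0.0238, 0.0131]
tool_rot: [0.613, 0.353, -0.613, 0.353]
force: [1.0, 0.9, 1.4]
finger_gap: 0.0
```

```bash
python3 snap.py 8 scene; python3 go.py 0 .0057 .0135;  python3 ov.py 8 0.41 .003 "manip.sense()['tcp_pos']+[0,0,.034]"
```

```text
tgt [0.5279 0.0236 0.0135] now [0.5278 0.0236 0.0123] shift [-0.05   0.003 -0.004] turn [0.08 0.01 0.02] F [ 0.24 -0.04  0.94] t 7.35 q6 0.36
```

View pics/ov8.png

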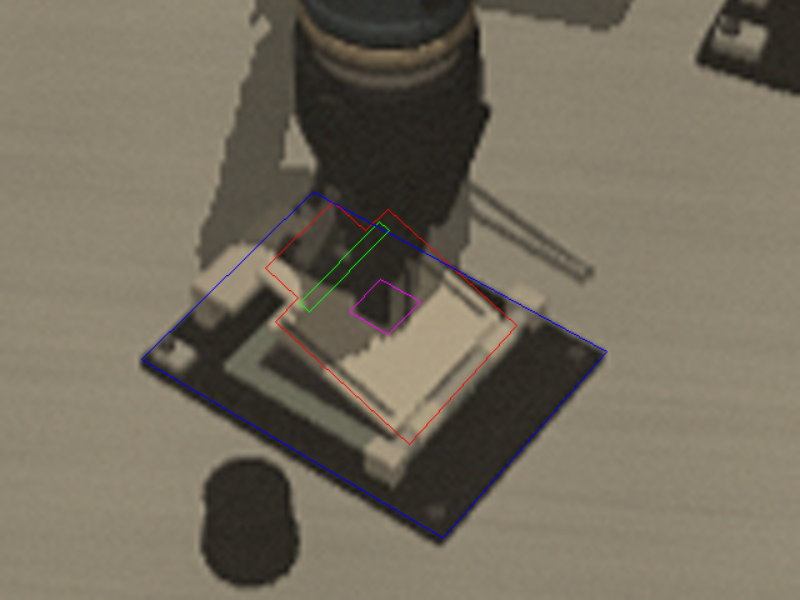

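carry_out --commands '[[[0.18,0,0.08,0,0,0,0],[0.35,0,0.14,0,0,0,0],[0.52,0,0.18,0,0,0,0],[0.68,0,0.21,0,0,0,0],[0.8,0,0.22,0,0,0,0]]]'

```text
t: 7.85
tcp_pos: [0.5261, 0.0194, -0.0066]
tool_rot: [0.613, 0.353, -0.613, 0.353]
force: [0.7, 0.3, 1.4]
finger_gap: -0.003
```

```bash
python3 snap.py 9 scene wrist; python3 go.py 0 .0 -.01;  python3 ov.py 9 0.06 .003 "manip.sense()['tcp_pos']+[0,0,.034]"
```

```text
tgt [ 0.525   0.0187 -0.01  ] now [ 0.526   0.0194 -0.0065] shift [ 0.142 -0.022  0.045] turn [ 0.09 -0.   -0.  ] F [0.45 0.45 1.  ] t 7.95 q6 0.35
```

View pics/ov9.png

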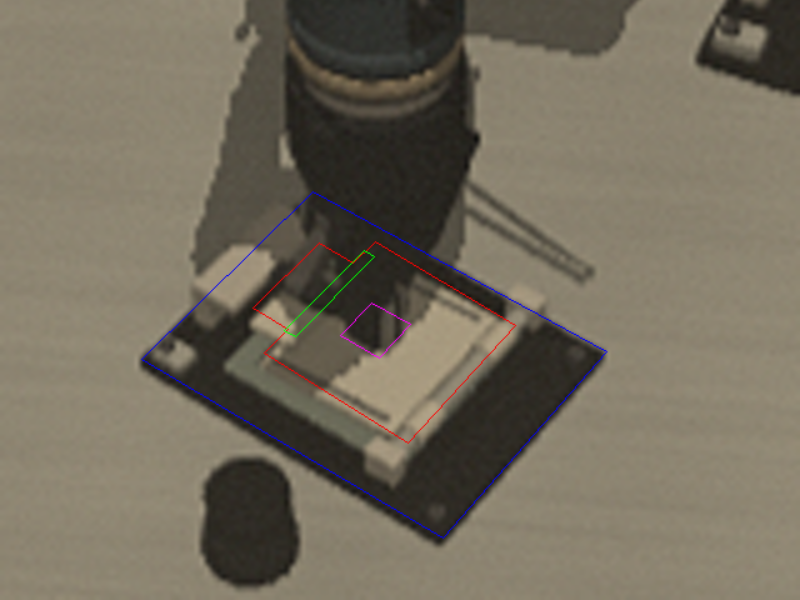

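View pics/wrist9.png

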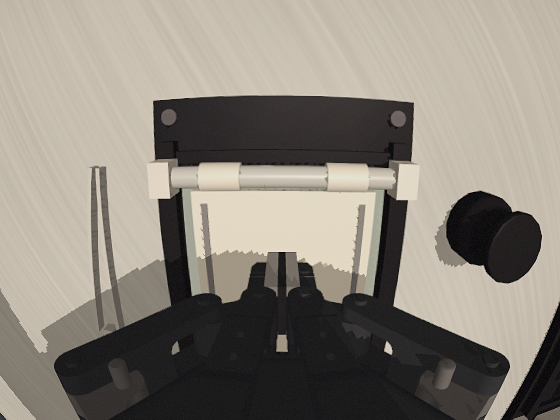

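carry_out --commands '[[[0.05,0,0.02,0,0,0,0],[0.1,0,0.02,0,0,0,0],[0.14,0,0.02,0,0,0,0],[0.18,0,0.02,0,0,0,0],[0.18,0,0.02,0,0,0,0]]]'

```text
t: 8.45
tcp_pos: [0.5263, 0.0192, -0.0077]
tool_rot: [0.613, 0.353, -0.612, 0.353]
force: [-3.8, 2.1, 25.5]
finger_gap: 0.001
```

```bash
python3 snap.py 10 scene top; python3 go.py 0 .0 -.012;  python3 ov.py 10 0.0 .003 "manip.sense()['tcp_pos']+[0,0,.034]"
```

```text
tgt [ 0.525   0.0187 -0.012 ] now [ 0.5263  0.0192 -0.0077] shift [ 0.172 -0.035  0.045] turn [ 0.09 -0.01 -0.02] F [-2.8   2.7  25.16] t 8.55 q6 0.35
```

View pics/ov10.png

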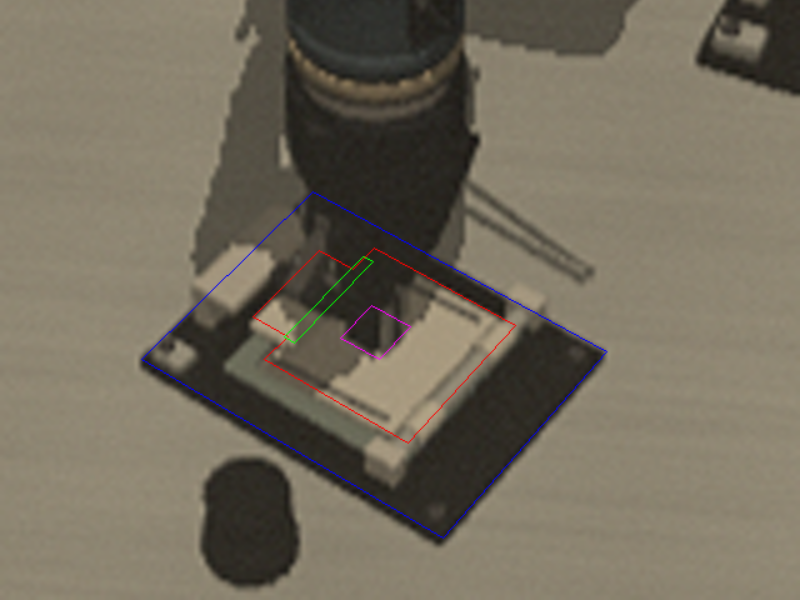

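View pics/top10.png

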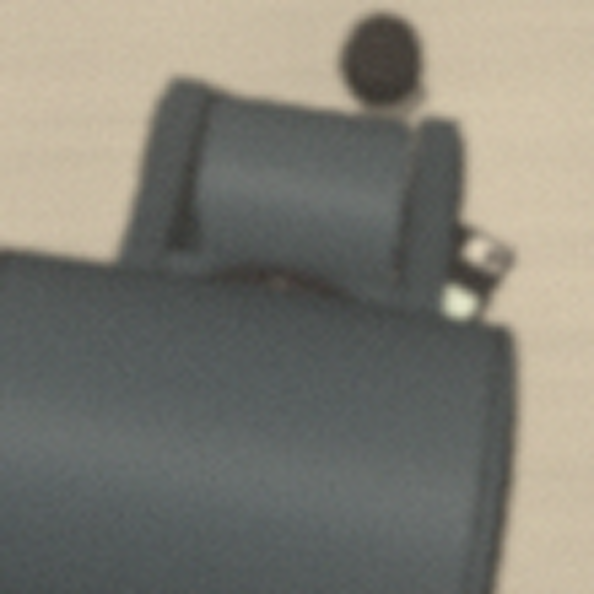

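carry_out --commands '[[[-0.06,0,0,0,0,0,0],[-0.12,0,0,0,0,0,0],[-0.14,0,0,0,0,0,0],[-0.14,0,0,0,0,0,0],[-0.14,0,0,0,0,0,0]]]'

```text
t: 9.05
tcp_pos: [0.5261, 0.019, -0.0069]
tool_rot: [0.613, 0.353, -0.612, 0.353]
force: [1.1, 2.1, 6.8]
finger_gap: 0.002
```

```bash
python3 snap.py 11 scene wrist; python3 go.py 0 .0 -.012; python3 - <<'E'
from h import *
S=pickle.load(open("pics/scene11.pkl","rb"))
im=S["image"][:,:,::-1][170:235,225:315];cv2.imwrite("pics/s11c.png",cv2.resize(im,None,fx=8.5,fy=8.5,interpolation=cv2.INTER_CUBIC))
p=np.load("case.npy").copy();p[0]+=.006
im=cv2.imread("pics/s11c.png")
for th,sl,col in((-.05,.003,(0,0,255)),(.13,.008,(0,255,0))):
    hy=.052-sl
    F=lambda x,r,n:[x,hy-r*np.cos(th)+n*np.sin(th),.022+r*np.sin(th)+n*np.cos(th)]
    C=[F(x,r,.002) for x,r in[(-.042,0),(.042,0),(.042,.08),(.025,.08),(.025,.1),(-.025,.1),(-.025,.08),(-.042,.08)]]
    q=(proj(S,c2w(p,C))-[225,170]+.5)*8.5-.5
    cv2.polylines(im,[np.int32(q.round()).reshape(-1,1,2)],True,col,1)
q=(proj(S,c2w(p,[[x,y,.033] for x,y in((-.032,-.08),(.032,-.08),(.032,-.055),(-.032,-.055))]))-[225,170]+.5)*8.5-.5
cv2.polylines(im,[np.int32(q.round()).reshape(-1,1,2)],True,(255,0,0),1)
cv2.imwrite("pics/s11o.png",im)
E
```

```text
tgt [ 0.525   0.0187 -0.012 ] now [ 0.5261  0.019  -0.0069] shift [ 0.204 -0.032  0.032] turn [ 0.09 -0.   -0.01] F [-0.48  1.85  8.13] t 9.15 q6 0.35
```

View pics/s11c.png

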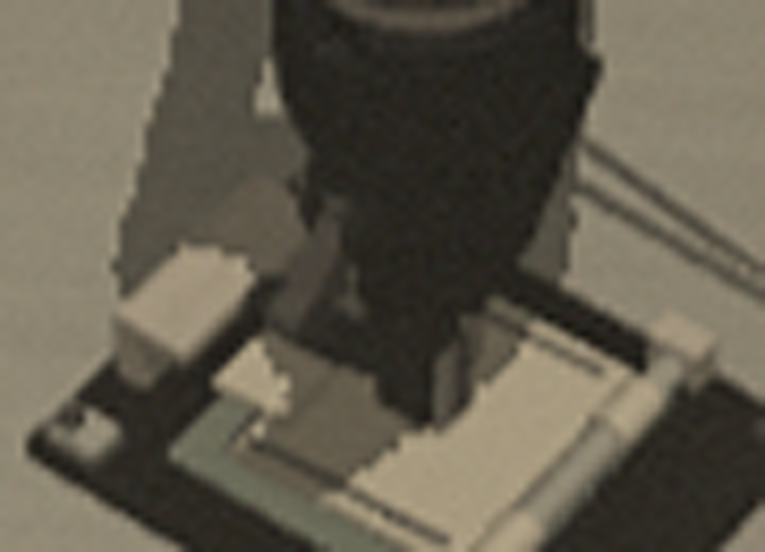

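View pics/s11o.png

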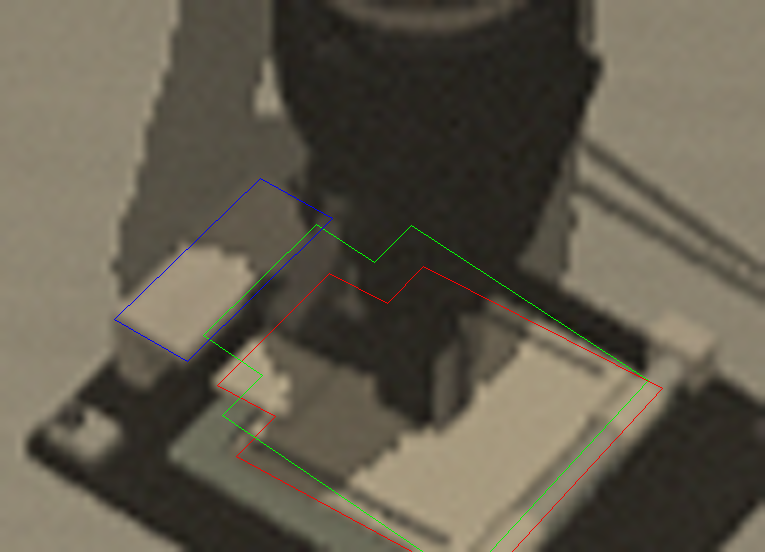

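View pics/wrist11.png

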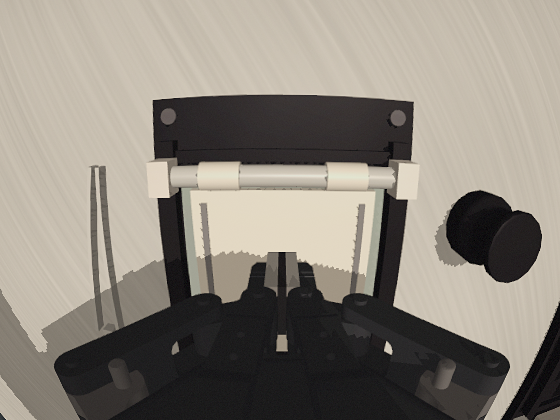

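The flap outline in the scene crop matches theta ≈ -0.05, with the tongue corner at (217,383). A dark gap shows between the tongue and the lip, so the flap is folded flat and the tongue isn't on the lip. The reaction comes from its lower stop. I'll ease up 2 mm and slide along to the rib.

carry_out --commands '[[[-0.04,0,0.05,0,0,0,0],[-0.07,0,0.15,0,0,0,0],[-0.07,0,0.25,0,0,0,0],[-0.07,0,0.35,0,0,0,0],[-0.07,0,0.42,0,0,0,0]]]'

```text
t: 9.65
tcp_pos: [0.52, 0.0095, -0.0058]
tool_rot: [-0.613, -0.353, 0.613, -0.353]
force: [0.4, 0.2, 1.2]
finger_gap: -0.0
```

```bash
python3 go.py 0 -.012 -.005
```

```text
tgt [ 0.5189  0.0084 -0.005 ] now [ 0.52    0.0095 -0.0058] shift [-0.032 -0.015  0.062] turn [0.08 0.   0.01] F [0.42 0.23 1.18] t 9.65 q6 0.33
```

carry_out --commands '[[[0,0,0.08,0,0,0,0],[0,0,0.16,0,0,0,0],[0,0,0.24,0,0,0,0],[0,0,0.32,0,0,0,0],[0,0,0.32,0,0,0,0]]]'

```text
t: 10.15
tcp_pos: [0.5165, 0.0031, -0.0055]
tool_rot: [0.613, 0.353, -0.613, 0.353]
force: [2.1, 2.8, 0.3]
finger_gap: 0.002
```

```bash
python3 go.py 0 -.025 -.005; python3 snap.py 12 scene wrist
```

```text
tgt [ 0.5123 -0.0028 -0.005 ] now [ 0.5165  0.0031 -0.0055] shift [-0.02  -0.027  0.289] turn [ 0.08 -0.   -0.  ] F [2.09 2.77 0.31] t 10.15 q6 0.31
```

View pics/wrist12.png

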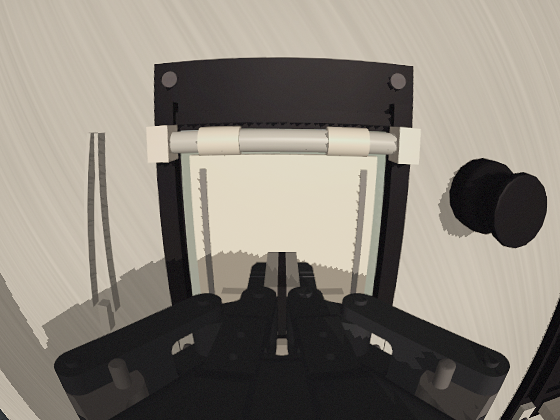

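View pics/scene12.png

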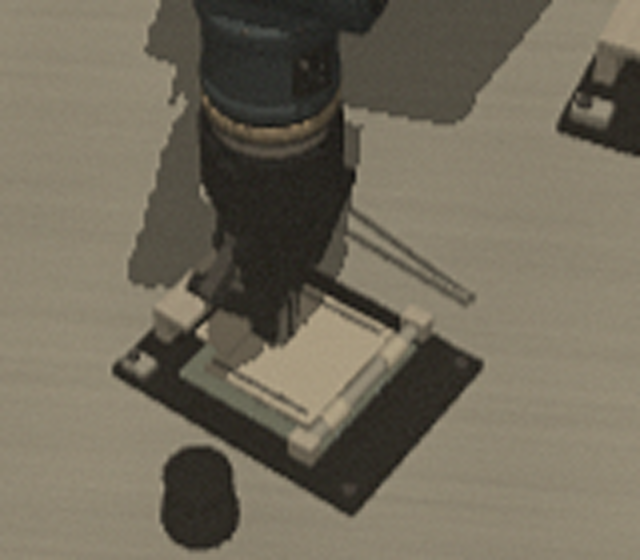

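carry_out --commands '[[[0,0,0.08,0,0,0,0],[0,0,0.16,0,0,0,0],[0,0,0.24,0,0,0,0],[0,0,0.32,0,0,0,0],[0,0,0.32,0,0,0,0]]]'

```text
t: 10.75
tcp_pos: [0.5122, -0.0043, -0.0055]
tool_rot: [-0.613, -0.353, 0.613, -0.353]
force: [1.8, 2.5, 0.7]
finger_gap: 0.002
```

```bash
python3 go.py 0 -.025 -.005; python3 snap.py 13 scene wrist; cat > sl.py <<'E'
from h import *
import sys
W=pickle.load(open(f"pics/wrist{sys.argv[1]}.pkl","rb")); im=W["image"][:,:,::-1]
cv2.imwrite("pics/wz.png",cv2.resize(im[40:240,130:430],None,fx=2.6,fy=2.6,interpolation=cv2.INTER_CUBIC))
E
python3 sl.py 13
```

```text
tgt [ 0.5123 -0.0028 -0.005 ] now [ 0.5122 -0.0043 -0.0055] shift [-0.021 -0.025 -0.054] turn [0.08 0.   0.  ] F [1.79 2.51 0.73] t 10.75 q6 0.3
```

View pics/wz.png

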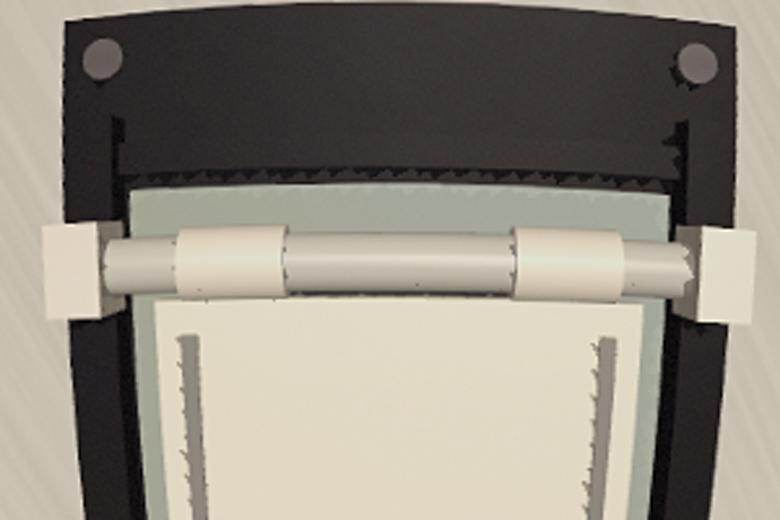

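View pics/scene13.png

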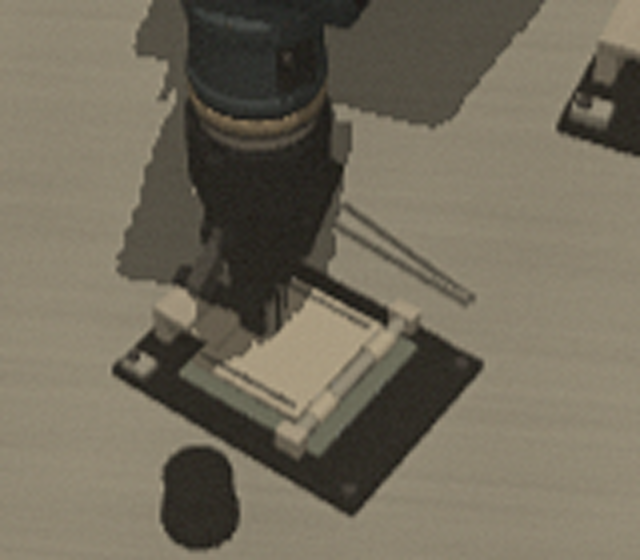

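```bash
cat > hy.py <<'E'
from h import *
import sys
# id, plate-end row, rod centre row (full image px), col
W=pickle.load(open(f"pics/wrist{sys.argv[1]}.pkl","rb")); pe,rc,col=map(float,sys.argv[2:5]); p=np.load("case.npy")
def y(row,z): return least_squares(lambda v:projf(W,c2w(p,[v[0],v[1],z]))[0]-[col,row],[0,.05]).x
a=y(pe,.008);b=y(rc,.022);print(a,b,"slide",.052-(b[1]-a[1]+.085))
E
python3 hy.py 13 41.2 142.3 282; python3 hy.py 11 96 177 282; python3 hy.py 12 57.5 140.5 282
```

```text
[-0.00119651  0.08360112] [-0.00074751  0.03444856] slide 0.016152561830158084
[-0.00079702  0.08319397] [-0.00047133  0.04624948] slide 0.003944487411210708
[-0.00111198  0.08383359] [-0.00075357  0.04379102] slide 0.007042563922341517
```

carry_out --commands '[[[0,0,0.06,0,0,0,0],[0,0,0.1,0,0,0,0],[0,0,0.14,0,0,0,0],[0,0,0.16,0,0,0,0],[0,0,0.16,0,0,0,0]]]'

```text
t: 11.35
tcp_pos: [0.5121, -0.0051, -0.0054]
tool_rot: [0.615, 0.352, -0.612, 0.352]
force: [5.5, 15.5, -0.2]
finger_gap: -0.001
```

```bash
python3 go.py 0 -.025 -.005; python3 snap.py 14 wrist; python3 sl.py 14
```

```text
tgt [ 0.5123 -0.0028 -0.005 ] now [ 0.5121 -0.0051 -0.0054] shift [-0.016 -0.04  -0.081] turn [ 0.06 -0.05 -0.02] F [ 5.51 15.45 -0.2 ] t 11.35 q6 0.29
```

View pics/wz.png

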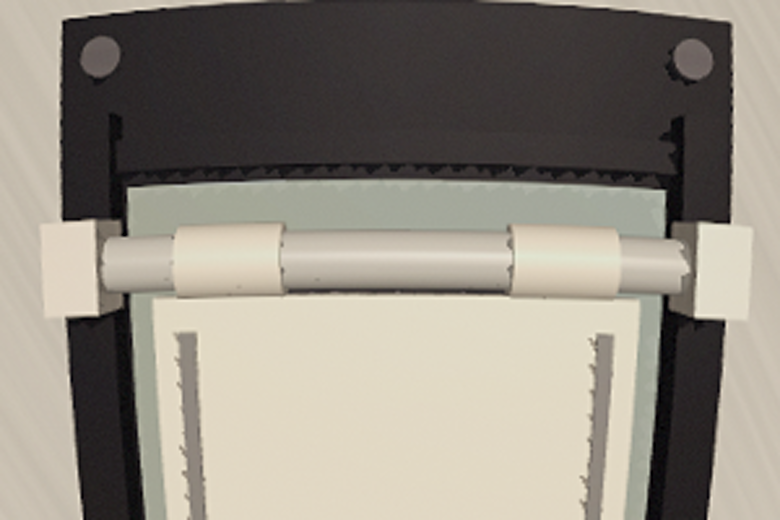

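The push force jumped from 3 to 16 N with under 1 mm of travel, and the rod measures slide ≈ 0.016 m, so the flap is at its end stop. I'll back off slightly and lift away.

carry_out --commands '[[[0,0,-0.1,0,0,0,0],[0,0,-0.2,0,0,0,0],[-0.2,0,-0.22,0,0,0,0],[-0.7,0,-0.22,0,0,0,0],[-1.4,0,-0.22,0,0,0,0]]]'

```text
t: 11.9
tcp_pos: [0.5123, -0.003, 0.0299]
tool_rot: [-0.612, -0.353, 0.613, -0.352]
force: [0.0, -0.4, 0.1]
finger_gap: -0.001
```

```bash
python3 go.py 0 -.12 .2
```

```text
tgt [ 0.464  -0.0847  0.2   ] now [ 0.5123 -0.003   0.0299] shift [-6.802 -0.045  3.8  ] turn [0.08 0.01 0.02] F [ 0.   -0.44  0.06] t 11.9 q6 0.3
```

carry_out --commands '[[[-1.5,0,0,0,0,0,0],[-3.3,0,0,0,0,0,0],[-5.2,0,0.8,0,0,0,0],[-6.8,0,2.4,0,0,0,0],[-6.8,0,3.8,0,0,0,0]]]'

```text
t: 12.4
tcp_pos: [0.4678, -0.0867, 0.2048]
tool_rot: [0.615, 0.35, -0.61, 0.357]
force: [0.8, -1.2, 0.0]
finger_gap: -0.004
```

```bash
python3 go.py 0 -.12 .2; python3 snap.py 15 scene wrist; python3 - <<'E'
import cv2
im=cv2.imread("pics/wrist15.png");cv2.imwrite("pics/w15c.png",cv2.resize(im[0:240,170:390],None,fx=2.5,fy=2.5,interpolation=cv2.INTER_CUBIC))
E
```

```text
tgt [ 0.464  -0.0847  0.2   ] now [ 0.4678 -0.0867  0.2048] shift [ 0.191 -0.175  0.005] turn [ 0.11 -0.01 -0.13] F [ 0.78 -1.22  0.01] t 12.4 q6 0.1
```

View pics/wrist15.png

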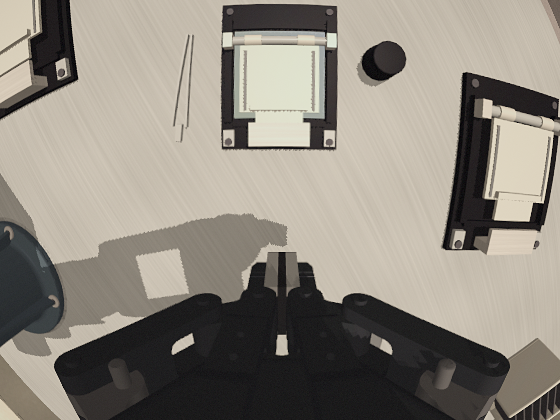

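View pics/w15c.png

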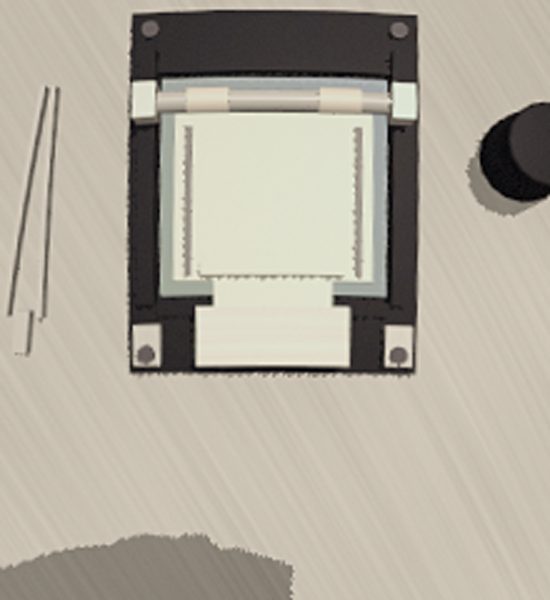

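View pics/scene15.png

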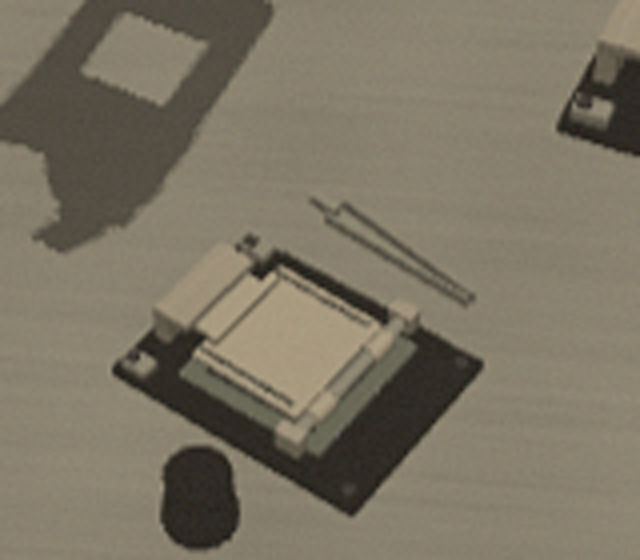

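```bash
python3 hy.py 15 4.6 39.6 279; python3 - <<'E'
from h import *
W=pickle.load(open("pics/wrist15.pkl","rb"));p=np.load("case.npy")
# fit case to corners, then hinge
b,d=.065,.085
c=[[-b,d,.008],[b,d,.008],[b,-d,.008],[-b,-d,.008],[-.032,-.055,.033],[.032,-.055,.033]]
px=un([(133,14),(417,16),(415,373),(131,373),(196,306),(350,306)],(170,0),2.5)
r=least_squares(lambda p:(projf(W,c2w(p,c))-px).ravel(),p);q=r.x;print(q,r.cost)
m=un([(275,100)],(170,0),2.5)
print("slide",.052-least_squares(lambda v:projf(W,c2w(q,[v[0],v[1],.023]))[0]-m[0],[0,.04]).x)
m=un([(268,276)],(170,0),2.5); y=least_squares(lambda v:projf(W,c2w(q,[v[0],v[1],.032]))[0]-m[0],[0,-.04]).x
print("rib lip-side top edge y",y,"slide",.052-.078-y[1])
E
```

```text
[-0.0013257   0.08303859] [-0.00088776  0.03588   ] slide 0.014158586390325287
[ 0.52449801  0.01855574 -0.53011947] 0.5797117528354349
slide [0.05167462 0.01611149]
rib lip-side top edge y [-0.00217881 -0.04256742] slide 0.016567416957972737
```

```bash
python3 -c "
from station import manip
print(manip.sense()['t']); print(manip.sign_off())"
```

```text
12.5
the job is handed in; nothing more can be done
None
```

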